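# Hold the lift gate and feed the rod tray

## Robot

A 6-joint arm with a two-finger parallel gripper is mounted at the origin on the work surface. World frame = base frame: x ahead of the robot, y to its left, z up, the work surface at z = 0. Lengths are in m, angles in rad, forces in N, time in s.
With the tool pointing down it reaches from about 0.25 to 0.725 m from the base axis. Payload 4 kg.
Tool frame: the origin (TCP) lies where the fingers leave the gripper's body, on its centre line; the fingertips stand 73 mm ahead of it and the grasp point (between the pads) lies 54 mm ahead of it (bot.tips_ahead is the z of the fingertips in the tool frame, in m); z points along the fingers, y is the direction in which the jaws open and shut (so a half turn about z gives the same grasp; the last joint's range is limited). The gripper opens to 85 mm and grips with 20 to 120 N. Pads are 22 mm wide; open, the fingers measure 114 mm over their backs; the gripper's body (76 mm by 85 mm) begins 54 mm behind the grasp point. The pads swing forward as they close: fully open they stand 13 mm farther back than shut.
Start: joints at [1.267, 0.241, 0.005, 1.335, 0, 1.571], TCP at [0.15, 0.477, 0.304] pointing down, gripper open.
Joint ranges: [-2.72, 2.72], [-1.05, 1.87], [-1.09, 1.28], [-1.99, 2.15], [-1.42, 1.44], [-3.14, 3.14]. Speed limits (rad/s): [2.79, 2.79, 3.14, 3.14, 3.14, 3.14].

## Interface

Orientations are given as a unit quaternion [x, y, z, w].
In Python, from workcell import readout, camera, get_calibration, order, bot gives the robot as it stands.
- The arm moves only by the tool send_rows, never from a script. Its argument "moves" is a list of rows, each a list of 3 entries, a list of its own where there are three numbers: the shift along the tool's x, y, z in mm, then the turn, a rotation vector about the tool's x, y, z in rad, then the finger opening in mm, from 0 to 85.4. In form: [[[dx, dy, dz], [ax, ay, az], grip], ...]. A call has 1 to 12 rows; each row is the pose to reach, as a shift and turn from the pose measured when the call began, along the tool's axes at that moment; what a row does not reach only later rows make up. A row lasts 1/12 s, in which the tool goes at most 41.7 mm and 7.16 degrees, less where a joint would pass 70% of its speed; a pose out of reach is approached as far as the arm can. A call with a gripper value outside its range is refused whole. The fingers move at their own pace and stop on an object; the grip force is fixed at half the most. Time passes only in rows, so rows that repeat a pose let the fingers close. It gives the time, the measured TCP pose, the force and the opening at its end, in the units of the state.
- readout.get_obs(): the state, without advancing time (a new reading comes with each control period).
- camera(name): name is "scene" or "top" or "wrist"; returns the picture (480x640x3 uint8, red, green, blue); there is no depth.
- get_calibration(name): a dict with "fx", "fy", "cx", "cy" (pixels), "R" (3x3) and "t" (3): a world point X has camera coordinates R X + t. Camera axes: x right, y down, z forward; pixel columns grow to the right and rows downward; lengths in m; the calibration is good to about 2 mm. A picture is of the moment at which its call begins: read the wrist's pose just before it. get_calibration takes no time and is no camera call; for the wrist camera it gives the pose at the moment of the call.
- order.job_done(): hands the job in, once; it reports no verdict.
The state is a dict: "clock": time; "joint_pos": joint angles; "joint_vel": joint speeds; "tau": joint torques, N m; "eef_pos": TCP position; "tool_rot": TCP orientation; "ft_force": force on the tool from outside, world axes, zero at the start; "ft_torque": the same for the moment, N m; "grip_width": finger opening in m.
Only numpy, scipy, OpenCV 4.12 (cv2) and the standard library are available. Lean on these libraries where they do the work, as an engineer would, in place of code of your own. Each camera call takes 0.05 s, during which the arm holds its last target. There are 200 camera calls.

## Task

Feed the tray of white rods to the inspection unit: push the gate's long rail outward with one fingertip and keep holding it so that the gate blade stays up while another finger pushes the tray, by its upright end plate, along the chute and fully home against the stop. Raise the gate before the tray gets to it, never ram the tray into the blade, then let the gate come fully down again behind the tray. Do not grasp or lift anything and leave the bottle, jar and beaker alone.

Things in the scene. Friction and masses are not known exactly. Their poses are not given: they have to be found in the camera images.
- chute: Fixed steel chute. Origin on the work surface, on the centre line, in the gate blade's plane; x = direction the tray travels (roughly to the robot's left), y = sideways to the gate's shaft and rail (robot's side), z up. In mm: floor top z = 4, x -310 to 120; side walls 5 thick, inner faces y = +-35, tops z = 22. 'Chute coordinates' below means this frame.
- stop_face (a point): Centre of the stop plate's face that the tray ends against, at (120, 0, 25) mm in chute coordinates, axes as the chute's. Behind it a white inspection unit, 150 mm wide, 130 high, x 128 to 258.
- gate (a joint): Lift gate angle, rad: 0 down, 1.05 fully up (hard stop). Its 8 mm shaft lies along the chute at y = 60, z = 18 mm (chute coordinates), x -315 to 20. It turns across the chute, so the tray cannot push it open; a spring closes it (2 N at the rail when down, 3 N when up). From 0.6 rad the tray passes under the blade. When down, the blade clears the tray's flat tail but not its body.
- press_rail (a point): Middle of the gate's press rail: steel bar 8 mm thick along the chute, x -295 to -30 mm (chute coordinates), with an arm to the shaft at each end. At gate angle q it is at y = 60 + 45 sin(q - 0.436), z = 18 + 45 cos(q - 0.436) mm: down y 41, z 59; at 0.8 rad y 76, z 60. Pushed in +y from its inner (chute) side, anywhere on its length, it raises the blade.
- blade_tip (a point): Free end of the gate blade, a bent aluminium bar 6 mm thick, 12 high, in the plane x = 0 of the chute; when down it spans y 60 to -12 mm with its tip at z = 33 mm (chute coordinates).
- tray: Loose aluminium tray of white rods in the chute, 0.3 to 0.55 kg. Origin under the middle of its body, x along the travel. Body 100 mm long, 64 wide, 44 high; a flat tail 30 wide, 4 thick runs back to an upright end plate (rear face at x = -140). Starts with its nose 20 to 50 mm short of the gate; home, its origin is at x = 70 mm in chute coordinates, the end plate 70 mm short of the blade.
- end_plate (a point): Where to push: on the rear face of the tray's upright end plate, on its centre line, 40 mm above the tray's underside. The plate is 50 mm wide (y +-25), 5 thick and 56 high. Axes as the tray's.
- tray_nose (a point): Centre of the tray's front face, 22 mm above its underside.
- bottle: Bystander: amber bottle, 42 mm across, 85 high, standing 15 to 20 cm beside the chute. Origin under its centre.
- jar: Bystander: white jar, 54 mm across, 55 high, standing beside the chute. Origin under its centre.
- beaker: Bystander: steel beaker, 54 mm across, 60 high, standing beside the chute. Origin under its centre.

How it is judged:
On the way, in this order (a step that is already met when the one before it is completed fails the run):
1. the gate is up while the tray is still short of it (value of joint gate above 0.5 rad and x of tray_nose in the frame of chute below -0.004 m), for 0.1 s.
2. the tray is home against the stop with the gate still held up (value of joint gate above 0.4 rad and x of tray_nose in the frame of stop_face above -0.005 m), for 0.1 s.
At the end, for the whole second after the job is handed in: The tray lies flat in the chute at rest with its nose within 6 mm of the stop, and the gate is down again (within 0.06 rad) behind the tray's body (x of tray_nose in the frame of stop_face above -0.006 m and z of tray in the frame of chute below 0.008 m and angle between tray's own z axis and vertical below 0.06 rad and value of joint gate below 0.06 rad and linear speed of tray below 0.01 m/s); the robot touches nothing.
It fails at once if the tray is lifted (more than 12 mm) or tipped (more than 0.2 rad) (z of tray in the frame of chute above 0.016 m or angle between tray's own z axis and vertical above 0.2 rad).
It fails at once if the tray is rammed into the gate (more than 6 N between them) (contact force between gate and tray above 6 N).
It fails at once if the bottle, jar or beaker is moved more than 15 mm (distance of any of bottle, jar, beaker from where it was at the start of the episode above 0.015 m).
It also fails if it takes over 42 s, if anything falls off the work surface, if the arm or the gripper's body presses on something with over 40 N, if the wrist force passes 120 N, or if a joint passes its speed limit or range.

## Working session

There is one attempt and no reset: what is moved stays moved. The work goes in short steps, Python scripts to look and compute and a tool call to move; the robot and the scene stay as the last step left them, time stands still between calls to the robot, and variables do not carry over. Pictures are saved under pics/ and viewed, about 8 in all and at most 12, crops included, and the job is handed in when it is done.

Besides the shell and the picture viewer there is one more tool, called after "Call:" by a JSON object that holds its "fn" and its "kwargs". send_rows: Moves the arm, as the interface text tells. Its arguments: {"type":"object","properties":{"moves":{"type":"array","items":{"type":"array"}}},"required":["moves"]}

```bash
mkdir -p pics; python3 - <<'E'
from workcell import readout,camera,get_calibration,bot
import cv2,numpy as np
o=readout.get_obs(); print(o)
for n in("scene","top"):
    im=camera(n); cv2.imwrite(f"pics/{n}0.png",im[:,:,::-1]); c=get_calibration(n); print(n,{k:np.round(v,4).tolist() for k,v in c.items()})
E
```

```text
{'clock': 0.0, 'joint_pos': array([ 1.26701099e+00,  2.41400695e-01,  3.72732482e-03,  1.33519937e+00,
       -2.26283534e-06,  1.57081386e+00]), 'joint_vel': array([ 0.00094407,  0.00097763, -0.00132361,  0.00013768,  0.00019283,
        0.00141196]), 'tau': array([ 2.50978492e-04, -3.72319329e+01,  2.52406955e+01,  1.68595836e-02,
        7.57170574e-05, -2.07733500e-06]), 'eef_pos': array([0.14942415, 0.47664752, 0.30302012]), 'tool_rot': array([ 1.51317863e-01,  9.88484611e-01, -1.02642507e-03, -1.55962803e-04]), 'ft_force': array([0.59838309, 0.75726893, 0.15540165]), 'ft_torque': array([-0.0143563 ,  0.00193452, -0.01852977]), 'grip_width': 0.08521280971497797}
scene {'fx': 559.0195, 'fy': 559.0195, 'cx': 319.4601, 'cy': 237.8232, 'R': [[-0.6001, 0.7999, 0.0046], [0.5106, 0.3874, -0.7676], [-0.6158, -0.4583, -0.6409]], 't': [0.2856, -0.2757, 1.1878]}
top {'fx': 465.2249, 'fy': 465.2249, 'cx': 306.9272, 'cy': 240.2947, 'R': [[0.0144, -0.9999, -0.0057], [-0.9707, -0.0127, -0.24], [0.2399, 0.009, -0.9708]], 't': [0.0752, 0.629, 0.7159]}
```

View pics/top0.png

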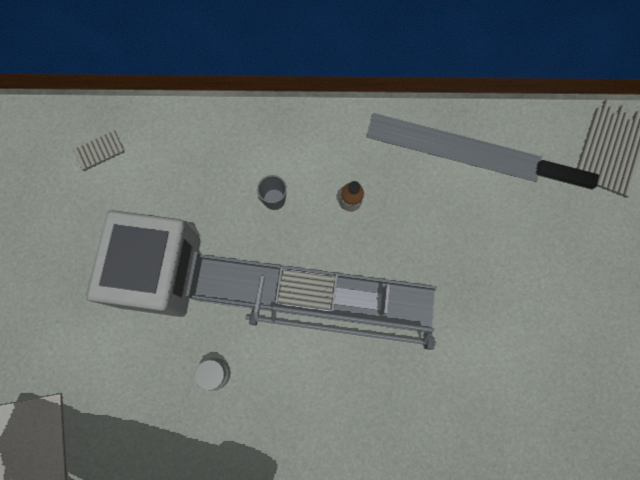

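View pics/scene0.png

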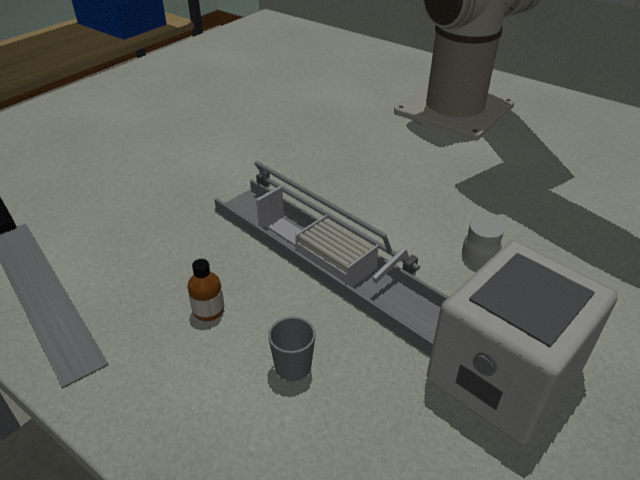

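The top view shows the chute running from (435,305) to the stop at about (190,275), with the travel to the left. The tray body is at (280-335, 270-305), the end plate at (385,298), the rail at about y 310-325 and the blade at (262,295). The jar is at (210,375), the bottle at (352,193) and the beaker at (272,190). In the scene view the gate blade is at (392,265) and the end plate at (270,207). I'll zoom in next.

```bash
python3 - <<'E'
import cv2,numpy as np
from workcell import get_calibration
a=cv2.imread("pics/top0.png")[240:360,180:445]; b=cv2.imread("pics/scene0.png")[150:350,205:455]
a=cv2.resize(a,None,fx=3,fy=3,interpolation=cv2.INTER_CUBIC); a=cv2.convertScaleAbs(a,alpha=1.4)
b=cv2.resize(b,None,fx=3,fy=3,interpolation=cv2.INTER_CUBIC); b=cv2.convertScaleAbs(b,alpha=1.4)
cv2.imwrite("pics/topz.png",a); cv2.imwrite("pics/scz.png",b)
c=get_calibration("wrist"); print(-c["R"].T@c["t"], c["R"])
E
```

```text
[0.0754169  0.50060324 0.37209009] [[ 2.98583435e-01  9.54383120e-01 -8.90499749e-04]
 [ 9.09956539e-01 -2.84402747e-01  3.01818117e-01]
 [ 2.87796855e-01 -9.09282063e-02 -9.53365109e-01]]
```

View pics/topz.png

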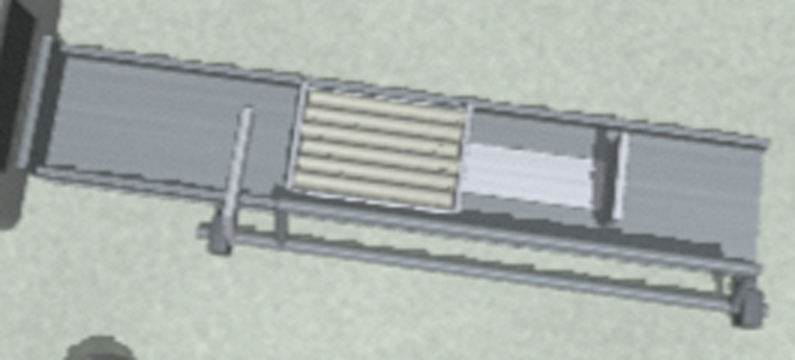

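View pics/scz.png

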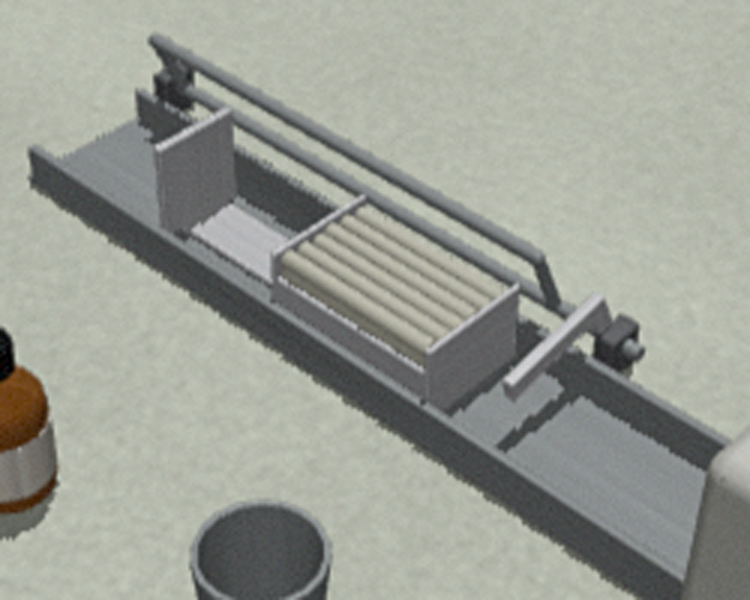

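The zooms show the landmarks clearly: the wall end corner, rail ends, blade tip, shaft end and end plate top. I'll fit the chute pose (x, y, yaw) to these points in both views.

```bash
cat >h.py <<'E'
import numpy as np,cv2
from workcell import get_calibration
from scipy.optimize import least_squares
C={n:get_calibration(n) for n in("top","scene")}
def proj(n,X):
    c=C[n]; p=c["R"]@X+c["t"]; return np.array([c["fx"]*p[0]/p[2]+c["cx"],c["fy"]*p[1]/p[2]+c["cy"]])
def ray(n,u,z):
    c=C[n]; d=c["R"].T@np.array([(u[0]-c["cx"])/c["fx"],(u[1]-c["cy"])/c["fy"],1]); o=-c["R"].T@c["t"]; return o+d*(z-o[2])/d[2]
def T(p,X):  # chute mm -> world m ; chute x dir = (cos,sin)
    c,s=np.cos(p[2]),np.sin(p[2]); X=np.array(X)/1000; return np.array([p[0]+c*X[0]-s*X[1],p[1]+s*X[0]+c*X[1],X[2]])
def Ti(p,W):
    c,s=np.cos(p[2]),np.sin(p[2]); d=np.array(W)[:2]-p[:2]; return 1000*np.array([c*d[0]+s*d[1],-s*d[0]+c*d[1],W[2]])
tz=lambda u:(u[0]/3+180,u[1]/3+240)
sz=lambda u:(u[0]/3+205,u[1]/3+150)
E
python3 - <<'E'
from h import *
F=[("top",(769,143),(-310,-40,22)),("top",(760,270),(-295,41,60)),("top",(277,196),(-28,41,60)),("top",(246,107),(0,-12,38)),("top",(198,230),(20,60,18)),("top",(62,47),(120,-40,22)),
("scene",(33,147),(-310,-40,22)),("scene",(33,181),(-310,-40,0)),("scene",(641,347),(20,60,18)),("scene",(152,40),(-297,41,61)),("scene",(542,258),(-28,41,61)),("scene",(510,390),(0,-12,33))]
Z={"top":tz,"scene":sz}
f=lambda p:np.concatenate([proj(n,T(p,X))-Z[n](u) for n,u,X in F])
r=least_squares(f,[0.45,0.1,1.57],loss="soft_l1"); p=r.x
print(p.round(4)); print(f(p).reshape(-1,2).round(1))
np.save("p.npy",p)
for n,u,z in [("top",(628,135),.060),("top",(622,219),.060),("scene",(157,150),.060),("scene",(232,112),.060),("top",(302,83),.048),("top",(290,188),.048),("scene",(427,350),.048),("scene",(518,288),.048)]:
    print(n,u,Ti(p,ray(n,Z[n](u),z)).round(1))
for n,u,z in [("top",(352,188),.085),("top",(209,374),.055)]: print("byst",Ti(p,ray(n,u,z)).round(0),ray(n,u,z).round(3))
for X in[(-240,0,0),(-70,0,0),(120,0,0)]: print(T(p,X).round(3))
E
```

```text
[0.5593 0.1645 1.4459]
[[ 0.6 -1.5]
 [-2.9 -0.3]
 [-0.8  2. ]
 [-0.4  0.6]
 [-1.1 -0. ]
 [-1.  -2. ]
 [-1.9 -1. ]
 [-0.4 -1.3]
 [-0.4  1.8]
 [ 0.4 -2.4]
 [-0.4 -1.5]
 [-0.1 -1.6]]
top (628, 135) [-220.4  -23.9   60. ]
top (622, 219) [-221.6   23.5   60. ]
scene (157, 150) [-215.1  -27.8   60. ]
scene (232, 112) [-212.6   20.6   60. ]
top (302, 83) [-31.8 -30.1  48. ]
top (290, 188) [-34.3  30.9  48. ]
scene (427, 350) [-31.  -32.8  48. ]
scene (518, 288) [-29.   27.4  48. ]
byst [-136. -179.   85.] [0.72  0.007 0.085]
byst [ 57. 162.  55.] [0.406 0.241 0.055]
[ 0.529 -0.074  0.   ]
[0.551 0.095 0.   ]
[0.574 0.284 0.   ]
```

```bash
cat >>h.py <<'E'
from scipy.spatial.transform import Rotation as Ro
def goal(cx,cy,cz):
    from workcell import readout
    p=np.load("p.npy"); o=readout.get_obs(); R=Ro.from_quat(o["tool_rot"])
    ax=lambda a:np.array([np.cos(a),np.sin(a),0]); x=ax(p[2]); y=-ax(p[2]+np.pi/2); z=np.array([0,0,-1.])
    G=Ro.from_matrix(np.column_stack([x,y,z]))
    print("now chute",Ti(p,o["eef_pos"]).round(1),"shift",(1000*R.inv().apply(T(p,(cx,cy,cz))-o["eef_pos"])).round(1),"rot",(R.inv()*G).as_rotvec().round(3),"F chute",Ro.from_euler("z",-p[2]).apply(o["ft_force"]).round(1),"w",o["grip_width"],"t",o["clock"])
E
python3 - <<'E'
from h import *
from workcell import bot
print(bot.tips_ahead, [a for a in dir(bot) if a[0]!="_"])
goal(-245,-9.5,200)
E
```

```text
0.0726 ['Unreachable', 'tips_ahead']
now chute [258.7 445.6 303.1] shift [-537.4 -414.5  103.9] rot [-2.000e-03  1.000e-03  1.392e+00] F chute [-0.  -0.2  0. ] w 0.0850652247421185 t 0.1
```

Call:
{"fn": "send_rows", "kwargs": {"moves": [[[-32,-24,0],[0,0,0.08],50],[[-64,-49,0],[0,0,0.17],50],[[-96,-74,0],[0,0,0.25],50],[[-128,-99,0],[0,0,0.33],50],[[-160,-123,0],[0,0,0.41],50],[[-192,-148,0],[0,0,0.5],50],[[-224,-173,0],[0,0,0.58],50],[[-256,-197,0],[0,0,0.66],50],[[-288,-222,0],[0,0,0.75],50],[[-320,-247,0],[0,0,0.83],50],[[-352,-271,0],[0,0,0.91],50],[[-384,-296,0],[0,0,0.99],50]]}}

```text
clock: 1.1
eef_pos: [0.4278, 0.0774, 0.3035]
tool_rot: [0.604, 0.797, -0.001, 0.0]
ft_force: [0.1, 0.6, 1.0]
grip_width: 0.0502
```

```bash
python3 -c "
from h import *
goal(-245,-9.5,200)"
```

```text
now chute [-102.8  119.6  303.5] shift [-181.    64.1  103.6] rot [-0.001  0.002  0.398] F chute [ 0.6 -0.   1. ] w 0.05020067378455763 t 1.1
```

Call:
{"fn": "send_rows", "kwargs": {"moves": [[[-30,11,17],[0,0,0.08],50],[[-60,21,34],[0,0,0.16],50],[[-90,32,52],[0,0,0.24],50],[[-120,43,69],[0,0,0.32],50],[[-150,53,86],[0,0,0.4],50],[[-181,64,104],[0,0,0.4],50],[[-181,64,104],[0,0,0.4],50],[[-181,64,104],[0,0,0.4],50]]}}

```text
clock: 1.77
eef_pos: [0.5375, -0.081, 0.1973]
tool_rot: [0.751, 0.66, -0.002, -0.002]
ft_force: [-0.5, 0.5, -0.5]
grip_width: 0.0498
```

```bash
python3 - <<'E'
from h import *
from workcell import camera
goal(-245,-9.5,140)
c=get_calibration("wrist"); im=camera("wrist"); s=camera("scene")
p=np.load("p.npy"); C["wrist"]=c
cv2.imwrite("pics/w1.png",im[:,:,::-1]); cv2.imwrite("pics/s1.png",s[100:340,160:460,::-1].repeat(2,0).repeat(2,1))
for X in [(-295,41,59),(-30,41,59),(-222,-25,60),(-222,25,60),(-32,-32,48),(-32,32,48)]: print(X,proj("wrist",T(p,X)).round(0))
E
```

```text
now chute [-246.2   -8.9  197.3] shift [ 1.3  0.9 57.3] rot [-0.005  0.001 -0.005] F chute [ 0.4  0.6 -0.5] w 0.0498461035238844 t 1.7667
(-295, 41, 59) [246. 336.]
(-30, 41, 59) [ 203. -235.]
(-222, -25, 60) [356. 221.]
(-222, 25, 60) [266. 222.]
(-32, -32, 48) [ 379. -208.]
(-32, 32, 48) [ 232. -207.]
```

View pics/w1.png

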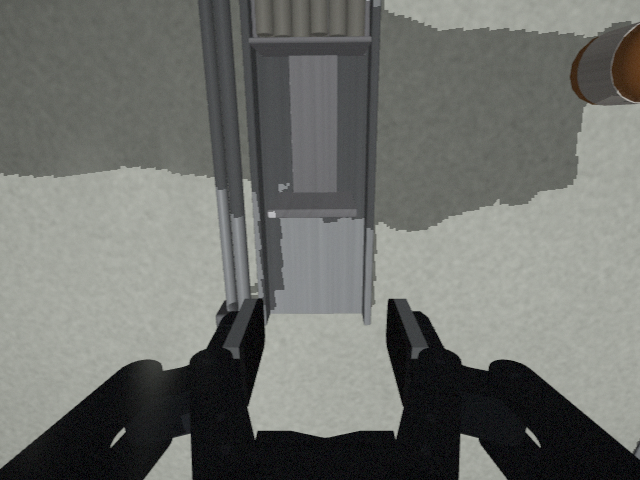

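View pics/s1.png

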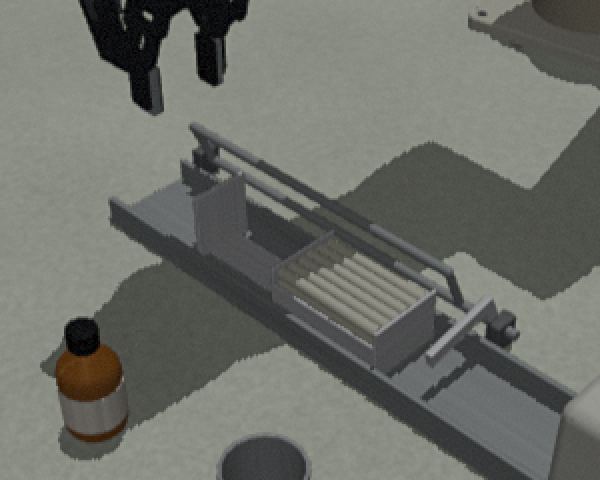

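The wrist view confirms the fit. The end plate top edge is at row 217 (predicted 221), the rail is the right bar of the pair near column 222-240, and the fingers straddle the chute's near end. Next I'll check the tip height at this opening.

```bash
python3 - <<'E'
from h import *
from workcell import bot
p=np.load("p.npy"); C["wrist"]=get_calibration("wrist")
print(bot.tips_ahead)
for z in (112,118,124,130):
  print(z,[(n,proj(n,T(p,(-246+dx,-9-s,z))).round(0).tolist()) for n in("scene","wrist") for s in (25,) for dx in(11,)], proj("scene",T(p,(-235,-48.5,z)))*2-[320,200])
goal(-245,-16,115)
E
```

```text
0.0726
112 [('scene', [242.0, 167.0]), ('wrist', [383.0, 282.0])] [149.17214502 141.35377285]
118 [('scene', [242.0, 163.0]), ('wrist', [385.0, 287.0])] [148.38540315 134.18553818]
124 [('scene', [242.0, 160.0]), ('wrist', [387.0, 293.0])] [147.59096867 126.94721396]
130 [('scene', [241.0, 156.0]), ('wrist', [389.0, 300.0])] [146.78872821 119.63776716]
now chute [-244.7   -8.8  199.5] shift [-0.2  7.3 84.5] rot [-0.002  0.001 -0.002] F chute [ 0.4  0.2 -0.6] w 0.05034489650853013 t 1.8667
```

Call:
{"fn": "send_rows", "kwargs": {"moves": [[[0,7,15],[0,0,0],50],[[0,7,35],[0,0,0],50],[[0,7,55],[0,0,0],50],[[0,7,75],[0,0,0],50],[[0,7,90],[0,0,0],50],[[0,7,90],[0,0,0],50],[[0,7,90],[0,0,0],50]]}}

```text
clock: 2.45
eef_pos: [0.5438, -0.0792, 0.1101]
tool_rot: [0.75, 0.661, -0.001, -0.001]
ft_force: [0.1, 0.2, -0.5]
grip_width: 0.0502
```

```bash
python3 - <<'E'
from h import *
from workcell import camera
goal(-245,32.5,109)
s=camera("scene")
cv2.imwrite("pics/s2.png",cv2.resize(s[130:300,200:430,::-1],None,fx=3,fy=3))
E
```

```text
now chute [-243.7  -15.   110.1] shift [ -1.3 -47.5   1.2] rot [-0.003  0.001 -0.   ] F chute [ 0.2 -0.1 -0.5] w 0.05016534986044175 t 2.45
```

View pics/s2.png

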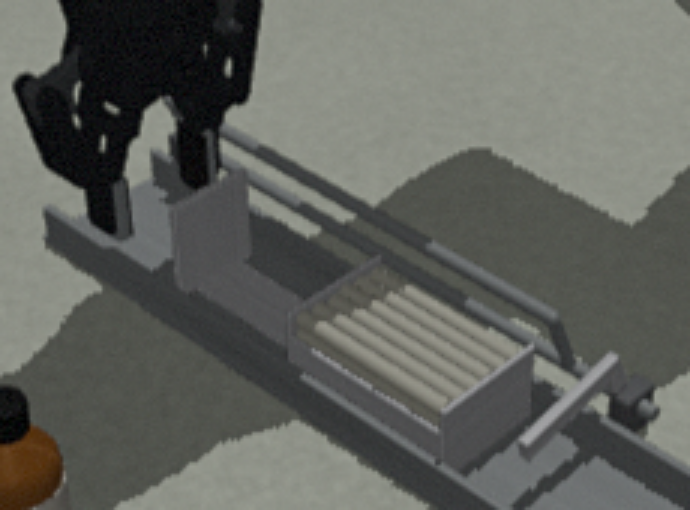

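The fingers are down on the chute side of the rail and clear of everything, and the gate is closed. Now I'll push the rail outward.

Call:
{"fn": "send_rows", "kwargs": {"moves": [[[0,-5,0],[0,0,0],50],[[0,-10,0],[0,0,0],50],[[0,-15,0],[0,0,0],50],[[0,-20,0],[0,0,0],50],[[0,-25,0],[0,0,0],50],[[0,-30,0],[0,0,0],50],[[0,-35,0],[0,0,0],50],[[0,-39,0],[0,0,0],50],[[0,-39,0],[0,0,0],50]]}}

```text
clock: 3.25
eef_pos: [0.5045, -0.0745, 0.1107]
tool_rot: [0.75, 0.661, -0.001, -0.0]
ft_force: [2.2, -0.4, 2.2]
grip_width: 0.05
```

```bash
python3 - <<'E'
from h import *
from workcell import camera
goal(-245,32.5,109)
s=camera("scene"); p=np.load("p.npy")
cv2.imwrite("pics/s3.png",cv2.resize(s[130:300,200:430,::-1],None,fx=3,fy=3))
for q in (0,.3,.4,.5,.6,.7,.8,.9,1.0):
  r=np.array([-72,15]); y=60+r[0]*np.cos(q)+r[1]*np.sin(q); z=18-r[0]*np.sin(q)+r[1]*np.cos(q)
  print(q,"tip",((proj("scene",T(p,(0,y,z)))-[200,130])*3).round(0),"rail end",((proj("scene",T(p,(-28,60+45*np.sin(q-.436),18+45*np.cos(q-.436))))-[200,130])*3).round(0))
E
```

```text
now chute [-243.9   24.6  110.7] shift [-1.1 -7.9  1.7] rot [-0.002  0.001 -0.001] F chute [-0.1 -2.2  2.2] w 0.05003270029633862 t 3.25
0 tip [525. 445.] rail end [555. 317.]
0.3 tip [539. 403.] rail end [574. 298.]
0.4 tip [546. 388.] rail end [580. 293.]
0.5 tip [553. 373.] rail end [586. 289.]
0.6 tip [562. 358.] rail end [592. 285.]
0.7 tip [571. 344.] rail end [597. 283.]
0.8 tip [580. 330.] rail end [603. 281.]
0.9 tip [590. 317.] rail end [608. 280.]
1.0 tip [600. 304.] rail end [612. 280.]
```

View pics/s3.png

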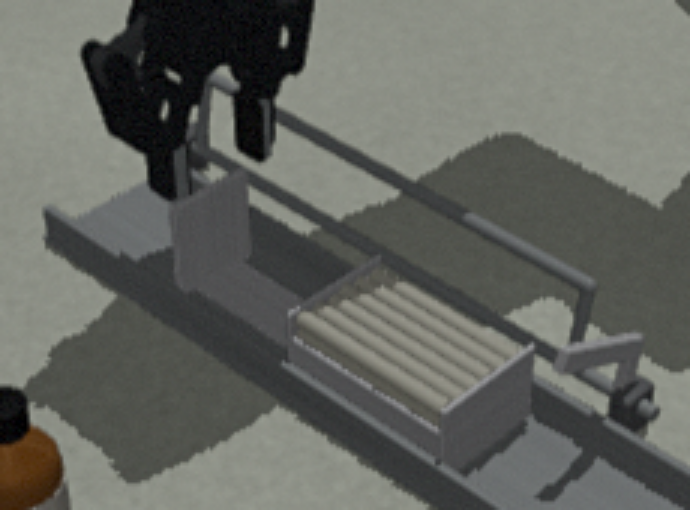

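The blade tip is at about (562,358) and the rail end at (592,287), so the gate is at about 0.6 rad. I'll push 9 mm more to reach about 0.8, hold it there and start feeding the tray.

Call:
{"fn": "send_rows", "kwargs": {"moves": [[[0,-4,1],[0,0,0],50],[[0,-8,1],[0,0,0],50],[[0,-9,1],[0,0,0],50],[[0,-9,1],[0,0,0],50],[[4,-9,1],[0,0,0],50],[[8,-9,1],[0,0,0],50],[[11,-9,1],[0,0,0],50],[[14,-9,1],[0,0,0],50],[[17,-9,1],[0,0,0],50],[[20,-9,1],[0,0,0],50],[[23,-9,1],[0,0,0],50],[[23,-9,1],[0,0,0],50]]}}

```text
clock: 4.3
eef_pos: [0.4991, -0.0501, 0.1097]
tool_rot: [0.75, 0.662, -0.001, -0.0]
ft_force: [2.5, -2.2, 0.5]
grip_width: 0.0501
```

```bash
python3 - <<'E'
from h import *
from workcell import camera
goal(-81,33.5,109)
s=camera("scene")
cv2.imwrite("pics/s4.png",cv2.resize(s[130:300,200:430,::-1],None,fx=3,fy=3))
E
```

```text
now chute [-220.4   33.   109.7] shift [139.4  -0.5   0.6] rot [-0.002  0.001 -0.   ] F chute [-1.8 -2.7  0.5] w 0.050119822921848745 t 4.3
```

View pics/s4.png

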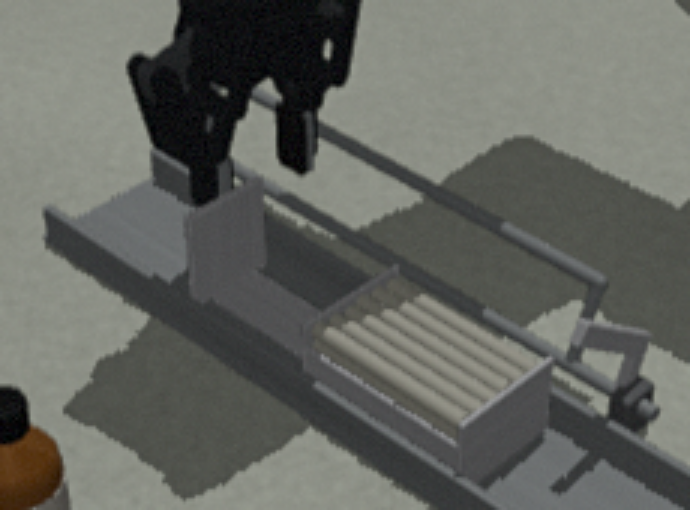

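The tray is moving with the finger (about 12 mm so far) and the gate is at about 0.8 rad (tip at about (582,330)). I'll carry on.

Call:
{"fn": "send_rows", "kwargs": {"moves": [[[5,0,0],[0,0,0],50],[[11,0,0],[0,0,0],50],[[17,0,0],[0,0,0],50],[[23,0,0],[0,0,0],50],[[29,0,0],[0,0,0],50],[[35,0,0],[0,0,0],50],[[41,0,0],[0,0,0],50],[[47,0,0],[0,0,0],50],[[53,0,0],[0,0,0],50],[[59,0,0],[0,0,0],50],[[64,0,0],[0,0,0],50],[[68,0,0],[0,0,0],50]]}}

```text
clock: 5.35
eef_pos: [0.5075, 0.018, 0.1097]
tool_rot: [0.75, 0.662, -0.001, -0.0]
ft_force: [1.7, -4.3, 1.7]
grip_width: 0.0499
```

```bash
python3 - <<'E'
from h import *
goal(-81,33.5,109)
E
```

```text
now chute [-151.8   33.1  109.7] shift [70.8 -0.4  0.6] rot [-0.002  0.001  0.   ] F chute [-4.1 -2.3  1.7] w 0.04989122117940281 t 5.35
```

Call:
{"fn": "send_rows", "kwargs": {"moves": [[[6,0,0],[0,0,0],50],[[12,0,0],[0,0,0],50],[[18,0,0],[0,0,0],50],[[24,0,0],[0,0,0],50],[[30,0,0],[0,0,0],50],[[36,0,0],[0,0,0],50],[[42,0,0],[0,0,0],50],[[48,0,0],[0,0,0],50],[[54,0,0],[0,0,0],50],[[59,0,0],[0,0,0],50],[[62,0,0],[0,0,0],50],[[64,0,0],[0,0,0],50]]}}

```text
clock: 6.35
eef_pos: [0.5153, 0.0817, 0.1097]
tool_rot: [0.75, 0.662, -0.001, -0.0]
ft_force: [1.5, -5.9, 2.6]
grip_width: 0.0499
```

```bash
python3 - <<'E'
from h import *
goal(-81,33.5,109)
E
```

```text
now chute [-87.6  33.3 109.7] shift [ 6.6 -0.2  0.7] rot [-0.002  0.002  0.   ] F chute [-5.7 -2.2  2.6] w 0.04994654235860599 t 6.35
```

Call:
{"fn": "send_rows", "kwargs": {"moves": [[[2,0,0],[0,0,0],50],[[3.5,0,0],[0,0,0],50],[[5,0,0],[0,0,0],50],[[6,0,0],[0,0,0],50],[[6,0,0],[0,0,0],50]]}}

```text
clock: 6.77
eef_pos: [0.5159, 0.0876, 0.1097]
tool_rot: [0.75, 0.662, -0.002, -0.0]
ft_force: [1.9, -4.5, 1.1]
grip_width: 0.05
```

```bash
python3 - <<'E'
from h import *
from workcell import camera
goal(-81,33.5,109)
s=camera("scene"); t=camera("top")
a=cv2.resize(s[170:330,290:490,::-1],None,fx=3,fy=3); b=cv2.resize(t[230:350,170:370,::-1],None,fx=3,fy=3)[:,:600]
cv2.imwrite("pics/s5.png",cv2.resize(np.vstack([a,b]),None,fx=.7,fy=.7))
E
```

```text
now chute [-81.7  33.5 109.7] shift [0.7 0.  0.7] rot [-0.002  0.002  0.   ] F chute [-4.2 -2.5  1.1] w 0.050034869205788715 t 6.7667
```

View pics/s5.png

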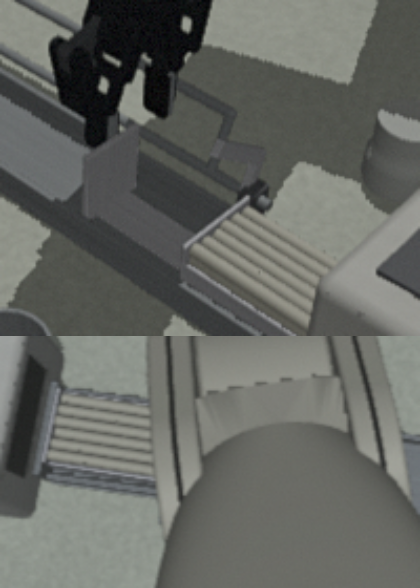

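The tray is past the raised blade and nearly at the stop plate, but the push force is still only friction (about 4 N). I'll keep going in small steps until the stop pushes back.

Call:
{"fn": "send_rows", "kwargs": {"moves": [[[1.5,0,0],[0,0,0],50],[[2.5,0,0],[0,0,0],50],[[3,0,0],[0,0,0],50],[[3,0,0],[0,0,0],50]]}}

```text
clock: 7.2
eef_pos: [0.5159, 0.0882, 0.1098]
tool_rot: [0.751, 0.661, -0.004, 0.002]
ft_force: [1.5, -12.0, 3.2]
grip_width: 0.0499
```

The force jumped to 12 N with almost no motion, so the tray is against the stop. I'll hold briefly, back off, let the gate down slowly, then lift clear.

Call:
{"fn": "send_rows", "kwargs": {"moves": [[[2,0,0],[0,0,0],50],[[2,0,0],[0,0,0],50],[[2,0,0],[0,0,0],50],[[-3,0,0],[0,0,0],50],[[-10,0,0],[0,0,0],50],[[-15,0,0],[0,0,0],50],[[-15,6,0],[0,0,0],50],[[-15,12,0],[0,0,0],50],[[-15,18,0],[0,0,0],50],[[-15,24,0],[0,0,0],50],[[-15,30,0],[0,0,0],50],[[-15,36,0],[0,0,0],50]]}}

```text
clock: 8.2
eef_pos: [0.5501, 0.0688, 0.1094]
tool_rot: [0.751, 0.661, -0.004, 0.002]
ft_force: [-0.5, 0.1, 0.4]
grip_width: 0.05
```

Call:
{"fn": "send_rows", "kwargs": {"moves": [[[0,5,0],[0,0,0],50],[[0,10,0],[0,0,0],50],[[0,13,0],[0,0,0],50],[[0,13,0],[0,0,0],50],[[0,13,-20],[0,0,0],50],[[0,13,-50],[0,0,0],50],[[0,13,-80],[0,0,0],50],[[-30,13,-110],[0,0,0],50],[[-65,13,-130],[0,0,0],50],[[-100,13,-150],[0,0,0],50],[[-130,13,-160],[0,0,0],50],[[-130,13,-160],[0,0,0],50]]}}

```text
clock: 9.2
eef_pos: [0.5474, -0.0652, 0.2739]
tool_rot: [0.753, 0.658, -0.003, 0.004]
ft_force: [-0.0, 0.2, 0.8]
grip_width: 0.0501
```

```bash
python3 - <<'E'
from h import *
from workcell import camera
goal(-81,33.5,109)
s=camera("scene"); t=camera("top")
a=cv2.resize(s[170:330,290:490,::-1],None,fx=3,fy=3); b=cv2.resize(t[230:350,170:370,::-1],None,fx=3,fy=3)
cv2.imwrite("pics/s6.png",cv2.resize(np.vstack([a,b]),None,fx=.7,fy=.7))
E
```

```text
now chute [-229.4  -16.8  273.9] shift [149.7 -51.9 163.2] rot [ 0.002  0.011 -0.008] F chute [0.2 0.1 0.8] w 0.05009995893487286 t 9.2
```

View pics/s6.png

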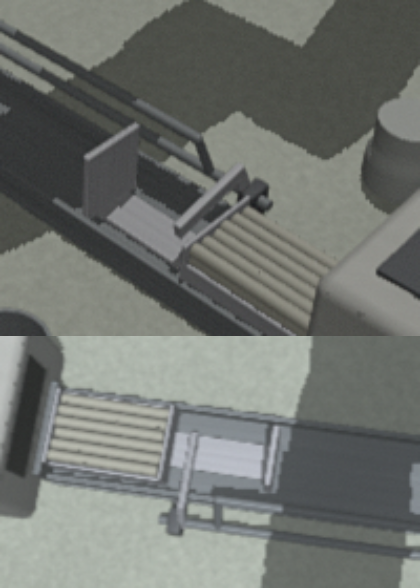

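The view shows the blade back down across the tail behind the tray body, and the tray nose against the stop plate. One numeric check before handing in.

```bash
python3 - <<'E'
from h import *
p=np.load("p.npy")
k=lambda x,y:((x/.7)/3+170,((y-336)/.7)/3+230)
print("plate rear (want -70)",Ti(p,ray("top",k(279,424),.06)).round(1),Ti(p,ray("top",k(272,489),.06)).round(1))
print("body rear (want 20)",Ti(p,ray("top",k(174,404),.048)).round(1))
print("blade tip z33 (want 0,-12)",Ti(p,ray("top",k(194,432),.038)).round(1))
E
```

```text
plate rear (want -70) [-71.6 -26.   60. ] [-73.5  27.1  60. ]
body rear (want 20) [ 17.8 -32.7  48. ]
blade tip z33 (want 0,-12) [ -1.3 -13.3  38. ]
```

```bash
python3 -c "
from workcell import order
print(order.job_done())"
```

```text
the job is handed in; nothing more can be done
None
```

I fed the tray home and handed the job in at about 9.3 s on the robot's clock. The hand-in reports no verdict, so success is judged from my own checks.

**What I did:** I set the fingers 50 mm apart. One pushed the rail outward, raising the gate to about 0.8 rad by my reading of the image, with the tray's nose still about 32 mm short of the blade. It held the rail there while the other finger pushed the end plate until the tray reached the stop. I held briefly, backed off, let the gate down gradually and lifted clear.

**Last checks:**
- **Tray home:** the push force jumped from about 4 N to 12 N with only 0.6 mm of movement. The final top view puts the end plate's rear face at x of about -72 mm (nominal -70) and the body's rear at 18 mm (nominal 20). The blade tip reads 1.3 mm low in the same view, so most of that gap is measuring bias.
- **Gate down:** the blade lies across the tail behind the tray body, with its tip within 2 mm of the down position.
- **Robot clear:** the arm was well above everything and the force reading was about zero.
- **Bystanders:** the arm did not go near the bottle, jar or beaker. I did not measure their positions again afterwards.

No check failed.

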